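# Find the rocking corner of the vat plate and shim it

### The arm

A 6-joint arm with a two-finger parallel gripper is mounted at the origin on the work surface. World frame = base frame: x ahead of the robot, y to its left, z up, the work surface at z = 0. Lengths are in m, angles in rad, forces in N, time in s.
With the tool pointing down it reaches from about 0.35 to 0.925 m from the base axis. Payload 6.4 kg.
Tool frame: the origin (TCP) lies on the centre line of the jaws, within the pads' length; the fingertips stand 17 mm ahead of it and the grasp point (between the pads) lies 2 mm behind it; z points along the fingers, x is the direction in which the jaws open and shut, and the axes are right-handed (so a half turn about z gives the same grasp; the last joint's range is limited). The gripper opens to 94 mm and grips with 3 to 60 N. Pads are 16 mm wide; open, the fingers measure 119 mm over their backs; the gripper's body (75 mm by 177 mm) begins 78 mm behind the grasp point.
Start: joints at [-1.452, 0.245, 1.558, -0, 1.339, -0.174], TCP at [0.188, -0.622, 0.222] pointing down, gripper open.
Joint ranges: [-3.13, 3.13], [-1.02, 2.26], [0.13, 2.54], [-0.95, 4.09], [0.21, 2.88], [-2.74, 2.74]. Speed limits (rad/s): [2.57, 2.57, 3.14, 3.14, 3.14, 3.14].

### API

Orientations are given as [roll, pitch, yaw] about the fixed x, y, z axes, in that order (R = Rz(yaw) Ry(pitch) Rx(roll)).
In Python, from station import arm gives the robot as it stands.
- The arm moves only by the shell command python3 -m handwheel 'ROWS'. ROWS is JSON, a list of rows, each an object of numbers: "x", "y", "z": the shift along the tool's x, y, z in m; "twist": the turn about the tool's z in degrees; "gripper": the finger opening in m, from 0 to 0.094. A call has exactly 5 rows; each row shifts and turns the commanded pose from where the row before left it, along the tool's axes as they then stand; what a row does not reach is not made up. A row lasts 1/10 s, in which the tool goes at most 50 mm and 8.59 degrees, less where a joint would pass 70% of its speed; a pose out of reach is approached as far as the arm can. A call with a gripper value outside its range is refused whole. The fingers move at their own pace and stop on an object; the grip force is fixed at half the most. Time passes only in rows, so rows that do not move let the fingers close, or fill a call up. It gives the time, the measured TCP pose, the force and the opening at its end, in the units of the state.
- arm.read_state(): the state, without advancing time (a new reading comes with each control period).
- arm.grab_frame(name): name is "side" or "top" or "wrist"; returns the picture (480x640x3 uint8, red, green, blue); there is no depth.
- arm.camera_model(name): a dict with "fx", "fy", "cx", "cy" (pixels), "D" ([k1, k2, p1, p2, k3] as OpenCV has them; the pictures are not rectified), "extrinsics" (4x4, takes a point from world to camera coordinates); the wrist camera has in their place "mount" (4x4, takes a point from camera to tool coordinates, whose origin is the TCP and whose axes are the tool frame's). Camera axes: x right, y down, z forward; pixel columns grow to the right and rows downward; lengths in m; the calibration is good to about 2 mm. A picture is of the moment at which its call begins: read the wrist's pose just before it. camera_model takes no time and is no camera call.
- arm.sign_off(): hands the job in, once; it reports no verdict.
The state is a dict: "time_s": time; "joint_positions": joint angles; "joint_velocities": joint speeds; "effort": joint torques, N m; "position": TCP position; "eef_rot": TCP orientation; "contact_force": force on the tool from outside, world axes, zero at the start; "wrist_torque": the same for the moment, N m; "finger_gap": opening from 0.0 (shut) to 1.0 (fully open).
Only numpy, scipy, OpenCV 4.12 (cv2) and the standard library are available. Lean on these libraries where they do the work, as an engineer would, in place of code of your own. Each camera call takes 0.05 s, during which the arm holds its last target.

### The job

The plate under the resin vat rocks at one of its four corners. With the fingertips press down on the plate's corners in turn until you find the one that sinks, then press the tail of that corner's shim all the way down flat, and leave the other three shims up. Only press: do not lift or shift the plate, and leave everything else where it stands.

Things in the scene. Friction and masses are not known exactly. Their poses are not given: they have to be found in the camera images.
- stand: Fixed levelling stand: grey steel slab 220 (x) by 300 (y) by 8 mm lying on a white paper sheet; origin under its centre at table height, x pointing away from the robot, y to its left. It stands turned by up to 0.35 rad. 'near' = its -x side, 'left' = its +y side.
- plate: Aluminium plate 180 (x) by 150 (y) by 10 mm, about 1.5 kg, lying loose on four hidden feet between low guides (tops below the plate's), axes as the stand; origin at the centre of its underside, 26 mm above the table. A grey open resin vat (84 by 104 mm, rim 28 mm above the plate's top) is bolted to its middle.
- corner_near_left (a point): Press spot at the near left corner of the plate: a dark 24 mm disc flush with the plate's top face, about over the foot; 36 mm above the table. Three of the feet are solid; the fourth, under any corner, has a soft cap that looks the same. The corner over it sinks 3 to 4 mm under 5 to 8 N and springs back when let go; the others yield less than 1 mm.
- corner_near_right (a point): Press spot at the near right corner of the plate: a dark 24 mm disc flush with the plate's top face, about over the foot; 36 mm above the table. Three of the feet are solid; the fourth, under any corner, has a soft cap that looks the same. The corner over it sinks 3 to 4 mm under 5 to 8 N and springs back when let go; the others yield less than 1 mm.
- corner_far_left (a point): Press spot at the far left corner of the plate: a dark 24 mm disc flush with the plate's top face, about over the foot; 36 mm above the table. Three of the feet are solid; the fourth, under any corner, has a soft cap that looks the same. The corner over it sinks 3 to 4 mm under 5 to 8 N and springs back when let go; the others yield less than 1 mm.
- corner_far_right (a point): Press spot at the far right corner of the plate: a dark 24 mm disc flush with the plate's top face, about over the foot; 36 mm above the table. Three of the feet are solid; the fourth, under any corner, has a soft cap that looks the same. The corner over it sinks 3 to 4 mm under 5 to 8 N and springs back when let go; the others yield less than 1 mm.
- pad_near_left (a point): Middle of the top of the black pad (24 by 26 mm) on the tail of the near left corner's shim: a steel rocker 24 mm wide and 69 mm long on a pin beside the plate's left edge, its toe under that corner, its tail sloping outwards and up. This point is 38 mm above the table with the tail up, 29 mm when flat; it moves outwards by 3 mm or so.
- pad_near_right (a point): Middle of the top of the black pad (24 by 26 mm) on the tail of the near right corner's shim: a steel rocker 24 mm wide and 69 mm long on a pin beside the plate's right edge, its toe under that corner, its tail sloping outwards and up. This point is 38 mm above the table with the tail up, 29 mm when flat; it moves outwards by 3 mm or so.
- pad_far_left (a point): Middle of the top of the black pad (24 by 26 mm) on the tail of the far left corner's shim: a steel rocker 24 mm wide and 69 mm long on a pin beside the plate's left edge, its toe under that corner, its tail sloping outwards and up. This point is 38 mm above the table with the tail up, 29 mm when flat; it moves outwards by 3 mm or so.
- pad_far_right (a point): Middle of the top of the black pad (24 by 26 mm) on the tail of the far right corner's shim: a steel rocker 24 mm wide and 69 mm long on a pin beside the plate's right edge, its toe under that corner, its tail sloping outwards and up. This point is 38 mm above the table with the tail up, 29 mm when flat; it moves outwards by 3 mm or so.
- rocker_near_left (a joint): Angle of the near left shim: 0 = tail fully up, 0.30 rad = tail flat (level) on its rubber stop, where the toe has come up under the plate and takes out the play. It takes about 6 N on the pad to move and stays where it is left, without a spring.
- rocker_near_right (a joint): Angle of the near right shim: 0 = tail fully up, 0.30 rad = tail flat (level) on its rubber stop, where the toe has come up under the plate and takes out the play. It takes about 6 N on the pad to move and stays where it is left, without a spring.
- rocker_far_left (a joint): Angle of the far left shim: 0 = tail fully up, 0.30 rad = tail flat (level) on its rubber stop, where the toe has come up under the plate and takes out the play. It takes about 6 N on the pad to move and stays where it is left, without a spring.
- rocker_far_right (a joint): Angle of the far right shim: 0 = tail fully up, 0.30 rad = tail flat (level) on its rubber stop, where the toe has come up under the plate and takes out the play. It takes about 6 N on the pad to move and stays where it is left, without a spring.
- cap: Bystander, to be left alone: black screw cap, 38 mm across, 22 mm high, on the slab beside the plate, between the two left shims; origin at the centre of its underside.
- tower: Bystander, to be left alone: small grey printed test tower, 28 mm square foot, 30 mm high, on the slab between the two right shims; origin at the centre of its underside.
- cone: Bystander, to be left alone: small grey printed test cone, 26 mm across, 30 mm high, loose in the vat; origin at the centre of its underside.
- resin: Bystander, to be left alone: black resin bottle, 72 mm across, 190 mm high, on the table to the right; origin at the centre of its underside.
- can: Bystander, to be left alone: grey printed drinks can, 64 mm across, 115 mm high, on the table to the right; origin at the centre of its underside.
- scraper: Bystander, to be left alone: spatula-shaped scraper lying on the table to the left; origin at its middle.
- cup: Bystander, to be left alone: white mixing cup, 72 mm across, 70 mm high, on the table to the left; origin at the centre of its underside.
Mind the look-alikes: they are no part of the job. Of the things that look like the plate, the smaller one is meant.

How it is judged:
On the way, in this order (a step that is already met when the one before it is completed fails the run):
1. the rocking corner of the plate has been pressed down by the fingers (at least 2.5 mm), all shims still up (contact force between the fingers and plate above 1 N and z of any of corner_near_left, corner_near_right, corner_far_left, corner_far_right in the frame of stand below 0.0335 m and value of joint each of rocker_near_left, rocker_near_right, rocker_far_left, rocker_far_right below 0.1 rad), for 0.05 s.
2. that corner's shim is pressed flat (softcap_c0 is the hidden soft foot under the rocking corner) (((horizontal distance between softcap_c0 and corner_near_left below 0.04 m and value of joint rocker_near_left above 0.26 rad) or (horizontal distance between softcap_c0 and corner_near_right below 0.04 m and value of joint rocker_near_right above 0.26 rad) or (horizontal distance between softcap_c0 and corner_far_left below 0.04 m and value of joint rocker_far_left above 0.26 rad) or (horizontal distance between softcap_c0 and corner_far_right below 0.04 m and value of joint rocker_far_right above 0.26 rad))), for 0.2 s.
At the end, for the whole second after the job is handed in: The rocking corner's shim is flat (0.26 rad or more of 0.30), the other three shims are still up (below 0.1 rad), and the plate lies level and at rest at its old height (every corner within 2 mm) (((horizontal distance between softcap_c0 and corner_near_left below 0.04 m and value of joint rocker_near_left above 0.26 rad and value of joint each of rocker_near_right, rocker_far_left, rocker_far_right below 0.1 rad) or (horizontal distance between softcap_c0 and corner_near_right below 0.04 m and value of joint rocker_near_right above 0.26 rad and value of joint each of rocker_near_left, rocker_far_left, rocker_far_right below 0.1 rad) or (horizontal distance between softcap_c0 and corner_far_left below 0.04 m and value of joint rocker_far_left above 0.26 rad and value of joint each of rocker_near_left, rocker_near_right, rocker_far_right below 0.1 rad) or (horizontal distance between softcap_c0 and corner_far_right below 0.04 m and value of joint rocker_far_right above 0.26 rad and value of joint each of rocker_near_left, rocker_near_right, rocker_far_left below 0.1 rad)) and z of corner_near_left in the frame of stand between 0.0345 and 0.038 m and z of corner_near_right in the frame of stand between 0.0345 and 0.038 m and z of corner_far_left in the frame of stand between 0.0345 and 0.038 m and z of corner_far_right in the frame of stand between 0.0345 and 0.038 m and linear speed of plate below 0.01 m/s); the robot touches nothing.
It fails at once if the shim of a corner that does not rock is pressed down (0.1 rad or more) ((not (horizontal distance between softcap_c0 and corner_near_left below 0.04 m) and value of joint rocker_near_left above 0.1 rad) or (not (horizontal distance between softcap_c0 and corner_near_right below 0.04 m) and value of joint rocker_near_right above 0.1 rad) or (not (horizontal distance between softcap_c0 and corner_far_left below 0.04 m) and value of joint rocker_far_left above 0.1 rad) or (not (horizontal distance between softcap_c0 and corner_far_right below 0.04 m) and value of joint rocker_far_right above 0.1 rad)).
It fails at once if the plate is lifted (its middle more than 6 mm up) or shifted (more than 12 mm) (z of plate in the frame of stand above 0.032 m or distance of plate from where it was at the start of the episode above 0.012 m).
It fails at once if a bystander is moved more than 25 mm (distance of any of cap, tower, cone, resin, can, scraper, cup from where it was at the start of the episode above 0.025 m).
It also fails if it takes over 48 s, if anything falls off the work surface, if the arm or the gripper's body presses on something with over 40 N, if the wrist force passes 120 N, or if a joint passes its speed limit or range.

## Working session

There is one attempt and no reset: what is moved stays moved. The work goes in short steps, Python scripts to look and compute and a shell command to move; the robot and the scene stay as the last step left them, time stands still between calls to the robot, and variables do not carry over. Pictures are saved under pics/ and viewed, and the job is handed in when it is done.

```bash
mkdir -p pics; ls; python3 - <<'E'
from station import arm
import cv2
print(arm.read_state())
for n in ("top","side","wrist"):
    im=arm.grab_frame(n); cv2.imwrite(f"pics/{n}0.png",im[:,:,::-1])
    print(n,arm.camera_model(n))
E
```

```text
pics
{'time_s': 0.0, 'joint_positions': array([-1.45211099e+00,  2.45821445e-01,  1.55902322e+00, -3.52908275e-05,
        1.33872676e+00, -1.74083331e-01]), 'joint_velocities': array([-1.06620607e-03,  1.13932197e-05,  3.84983853e-05, -2.03109238e-03,
        2.50596012e-04,  7.54603645e-05]), 'effort': array([-2.49651319e-03, -4.15846395e+01, -3.14595437e+01,  6.83488883e-02,
        3.33056005e-02, -1.45015683e-04]), 'position': array([ 0.18752938, -0.62174731,  0.22133569]), 'eef_rot': array([-3.14128373e+00,  1.95480375e-03, -1.27801920e+00]), 'contact_force': array([ 0.23300926, -0.62678988,  0.89712541]), 'wrist_torque': array([-0.04535069,  0.03753182, -0.00345003]), 'finger_gap': 0.9999984764076667}
top {'fx': 496.92702293171163, 'fy': 496.92702293171163, 'cx': 323.6332379294763, 'cy': 231.70247370896104, 'D': array([-0.0939695,  0.       ,  0.       ,  0.       ,  0.       ]), 'extrinsics': array([[ 0.0796626 , -0.99680545, -0.00572471, -0.02833887],
       [-0.97217832, -0.0764228 , -0.22142463,  0.47786979],
       [ 0.22027978,  0.0232047 , -0.97516069,  1.34679793],
   
[... 333 characters left out ...]
,  0.62640887, -0.72990863,  0.1588482 ],
       [ 0.31980177, -0.65644759, -0.68323011,  1.28455528],
       [ 0.        ,  0.        ,  0.        ,  1.        ]])}
wrist {'fx': 343.98376545979426, 'fy': 343.98376545979426, 'cx': 314.0753382405054, 'cy': 240.81317193938574, 'D': array([0.01673001, 0.        , 0.        , 0.        , 0.        ]), 'mount': array([[ 9.99999874e-01, -1.88533575e-04, -4.66085524e-04,
        -5.07591571e-04],
       [ 2.91221645e-04,  9.72885239e-01,  2.31288189e-01,
        -6.68050861e-02],
       [ 4.09842138e-04, -2.31288295e-01,  9.72885171e-01,
        -1.62642025e-01],
       [ 0.00000000e+00,  0.00000000e+00,  0.00000000e+00,
         1.00000000e+00]])}
```

View pics/top0.png

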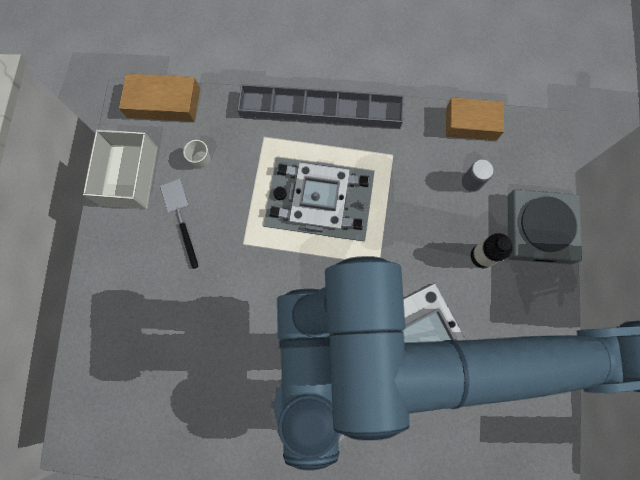

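View pics/side0.png

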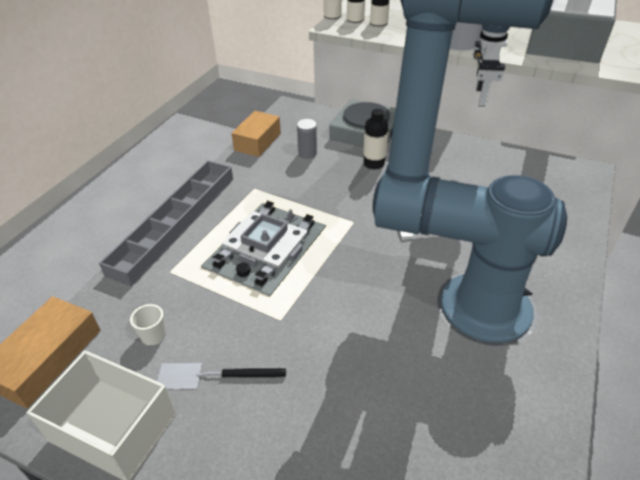

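The top view shows the stand on the white sheet at about (320,197), with the vat plate on it. A second, bigger plate sits partly under the arm at (430,310). Next I'll take a close crop.

```bash
cat > h.py <<'E'
import numpy as np, cv2
from station import arm
def K(m): return np.array([[m['fx'],0,m['cx']],[0,m['fy'],m['cy']],[0,0,1.]])
def rpy(r):
    from scipy.spatial.transform import Rotation as R
    return R.from_euler('xyz',r).as_matrix()
def ext(name,st=None):
    m=arm.camera_model(name)
    if name!='wrist': return m,m['extrinsics']
    T=np.eye(4);T[:3,:3]=rpy(st['eef_rot']);T[:3,3]=st['position']
    return m,np.linalg.inv(T@m['mount'])
def ray(name,px,z,st=None):
    m,E=ext(name,st)
    p=cv2.undistortPoints(np.array(px,float).reshape(-1,1,2),K(m),m['D']).reshape(-1,2)
    R=E[:3,:3];c=-R.T@E[:3,3]
    d=np.c_[p,np.ones(len(p))]@R
    return c+d*((z-c[2])/d[:,2])[:,None]
def proj(name,P,st=None):
    m,E=ext(name,st)
    return cv2.projectPoints(np.array(P,float).reshape(-1,1,3),cv2.Rodrigues(E[:3,:3])[0],E[:3,3],K(m),m['D'])[0].reshape(-1,2)
def crop(im,x0,y0,x1,y1,s,fn):
    cv2.imwrite(fn,cv2.resize(im[y0:y1,x0:x1,::-1],None,fx=s,fy=s,interpolation=cv2.INTER_CUBIC))
E
python3 - <<'E'
import cv2
from h import *
im=cv2.imread('pics/top0.png')[:,:,::-1]
crop(im,240,130,400,260,5,'pics/topc.png')
im=cv2.imread('pics/side0.png')[:,:,::-1]
crop(im,190,180,350,310,5,'pics/sidec.png')
E
```

```text
(no output)
```

View pics/topc.png

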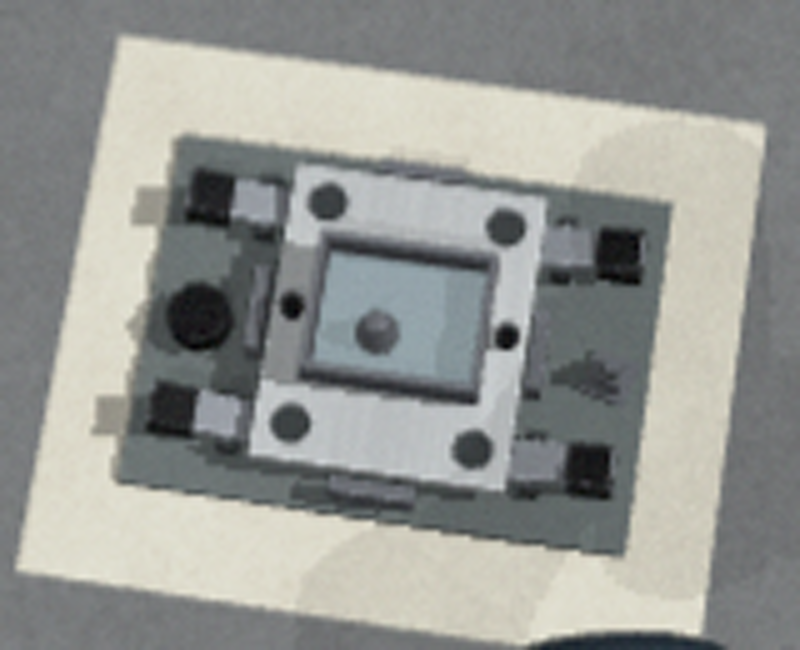

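View pics/sidec.png

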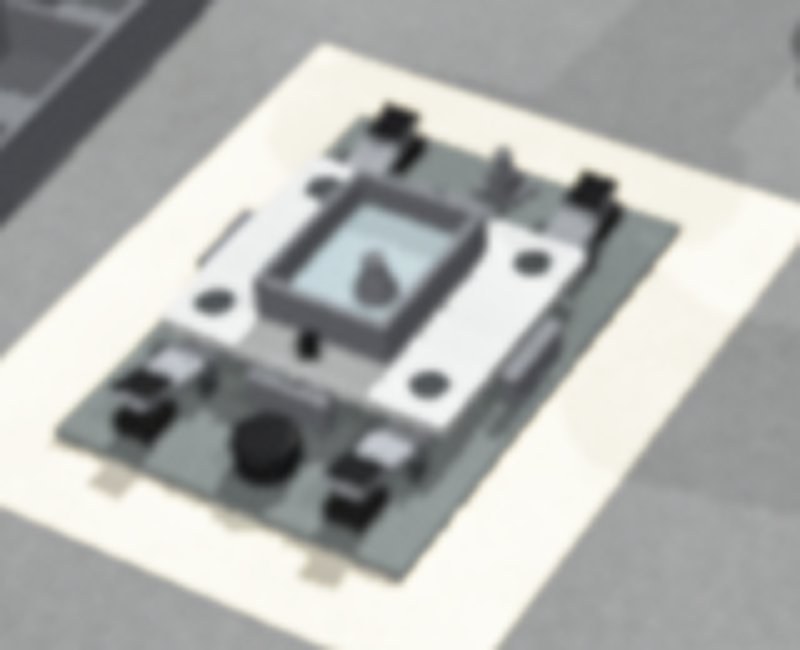

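View pics/wrist0.png

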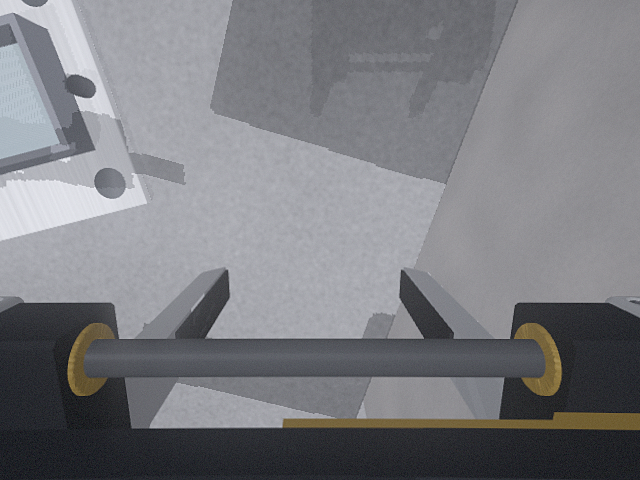

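Candidates in the top view:
- Plate on the slab at (320,195). It has an open vat with the cone in it, the paper sheet and the shims.
- Bigger plate at (430,310), lying bare on the table.

I choose the smaller one on the slab. The crop confirms its four discs, the black pads, the cap on the left and the tower on the right. Now I'll measure.

```bash
python3 - <<'E'
from h import *
f=lambda L:[((u+.5)/5-.5+240,(v+.5)/5-.5+130) for u,v in L]
fs=lambda L:[((u+.5)/5-.5+190,(v+.5)/5-.5+180) for u,v in L]
names=['NL','NR','FL','FR']
d=ray('top',f([(292,424),(473,449),(328,202),(506,227)]),.036)
ds=ray('side',fs([(429,384),(532,263),(214,301),(325,188)]),.036)
p=ray('top',f([(173,410),(588,471),(212,196),(620,254)]),.038)
for n,a,b,c in zip(names,d,ds,p): print(n,a[:2].round(4),'side',b[:2].round(4),'pad',c[:2].round(4))
for D in (d,ds):
    c=D.mean(0); ax=(D[2]+D[3]-D[0]-D[1]); ay=D[0]+D[2]-D[1]-D[3]
    print(c[:2], np.arctan2(ax[1],ax[0]), np.arctan2(-ay[0],ay[1]), np.linalg.norm(ax)/2,np.linalg.norm(ay)/2)
E
```

```text
NL [0.5277 0.0876] side [0.5299 0.0871] pad [0.5302 0.1566]
NR [ 0.521  -0.0174] side [ 0.5222 -0.0183] pad [ 0.5127 -0.084 ]
FL [0.6639 0.0788] side [0.6659 0.0775] pad [0.6617 0.1471]
FR [ 0.6565 -0.0267] side [ 0.6572 -0.0281] pad [ 0.6445 -0.0943]
[0.59228719 0.03057127] -0.0661456339547329 -0.06650395613463533 0.13614133352631247 0.10548137060285034
[0.59382932 0.02953785] -0.07111732937605625 -0.07754946654583249 0.1358185812550896 0.10581812482260722
```

Stand yaw is about -0.068 rad, centred at (0.593, 0.030). I'll close the fingers, rise, and turn the jaws along the stand's y.

```bash
python3 -m handwheel '[{"z":-0.02,"twist":5,"gripper":0},{"z":-0.03,"twist":5,"gripper":0},{"z":-0.03,"twist":5,"gripper":0},{"z":-0.02,"twist":5.7,"gripper":0},{"gripper":0}]'
cat > go.py <<'E'
import sys
from h import *
NAMES={'NL':(.5288,.0874),'NR':(.5216,-.0178),'FL':(.6649,.0782),'FR':(.6568,-.0274)}
def delta(t,z):
    s=arm.read_state(); R=rpy(s['eef_rot'])
    d=R.T@(np.array([*t,z])-s['position'])
    tw=np.degrees(s['eef_rot'][2]+1.639)
    print('t',round(s['time_s'],2),'pos',s['position'].round(4),'rpy',s['eef_rot'].round(3),'F',s['contact_force'].round(2),'gap',round(s['finger_gap'],3))
    print('tool delta',d.round(4),'twist',round(tw,2))
if __name__=='__main__':
    t=NAMES[sys.argv[1]] if sys.argv[1] in NAMES else tuple(map(float,sys.argv[1].split(',')))
    delta(t,float(sys.argv[2]))
E
python3 go.py NR 0.30
```

```text
t 0.15 pos [ 0.1876 -0.6219  0.2216] rpy [-3.141e+00  1.000e-03 -1.278e+00] F [-0.02  0.2  -0.18] gap 0.999
tool delta [-0.4821 -0.4942 -0.0776] twist 20.68validation failed for argument at $[0]...
```

```bash
python3 -m handwheel '[{"x":0,"y":0,"z":-0.02,"twist":5,"gripper":0},{"x":0,"y":0,"z":-0.03,"twist":5,"gripper":0},{"x":0,"y":0,"z":-0.03,"twist":5,"gripper":0},{"x":0,"y":0,"z":-0.02,"twist":5.7,"gripper":0},{"x":0,"y":0,"z":0,"twist":0,"gripper":0}]'
python3 go.py NR 0.30
```

```text
time_s: 0.65
position: [0.1878, -0.6237, 0.3262]
eef_rot: [-3.14, -0.006, -1.639]
contact_force: [-0.4, 0.2, 0.2]
finger_gap: 0.613
t 0.65 pos [ 0.1878 -0.6237  0.3262] rpy [-3.14  -0.006 -1.639] F [-0.36  0.19  0.15] gap 0.613
tool delta [-0.6274 -0.2916  0.0227] twist -0.0
```

```bash
python3 -m handwheel '[{"x":-0.03,"y":-0.014,"z":0,"twist":0,"gripper":0},{"x":-0.04,"y":-0.018,"z":0,"twist":0,"gripper":0},{"x":-0.04,"y":-0.018,"z":0,"twist":0,"gripper":0},{"x":-0.04,"y":-0.018,"z":0,"twist":0,"gripper":0},{"x":-0.04,"y":-0.018,"z":0,"twist":0,"gripper":0}]'
python3 go.py NR 0.30
```

```text
time_s: 1.15
position: [0.2867, -0.4365, 0.3203]
eef_rot: [3.14, 0.003, -1.637]
contact_force: [1.3, -0.5, 0.6]
finger_gap: 0.186
t 1.15 pos [ 0.2867 -0.4365  0.3203] rpy [ 3.140e+00  3.000e-03 -1.637e+00] F [ 1.34 -0.54  0.62] gap 0.186
tool delta [-0.4333 -0.2066  0.0212] twist 0.1
```

```bash
python3 -m handwheel '[{"x":-0.04,"y":-0.018,"z":0,"twist":0,"gripper":0},{"x":-0.04,"y":-0.018,"z":0,"twist":0,"gripper":0},{"x":-0.04,"y":-0.018,"z":0,"twist":0,"gripper":0},{"x":-0.04,"y":-0.018,"z":0,"twist":0,"gripper":0},{"x":-0.04,"y":-0.018,"z":0,"twist":0,"gripper":0}]'
python3 go.py NR 0.30
```

```text
time_s: 1.65
position: [0.3899, -0.2432, 0.3206]
eef_rot: [3.14, 0.002, -1.637]
contact_force: [1.2, -0.9, -0.3]
finger_gap: 0.005
t 1.65 pos [ 0.3899 -0.2432  0.3206] rpy [ 3.140e+00  2.000e-03 -1.637e+00] F [ 1.16 -0.89 -0.29] gap 0.005
tool delta [-0.2336 -0.1165  0.0207] twist 0.1
```

```bash
python3 -m handwheel '[{"x":-0.04,"y":-0.02,"z":0,"twist":0,"gripper":0},{"x":-0.04,"y":-0.02,"z":0,"twist":0,"gripper":0},{"x":-0.04,"y":-0.02,"z":0,"twist":0,"gripper":0},{"x":-0.04,"y":-0.02,"z":0,"twist":0,"gripper":0},{"x":-0.04,"y":-0.02,"z":0.02,"twist":0,"gripper":0}]'
python3 go.py NR 0.15
```

```text
time_s: 2.15
position: [0.5048, -0.051, 0.3032]
eef_rot: [-3.138, -0.001, -1.637]
contact_force: [-0.2, -0.3, 0.1]
finger_gap: 0.005
t 2.15 pos [ 0.5048 -0.051   0.3032] rpy [-3.138e+00 -1.000e-03 -1.637e+00] F [-0.18 -0.26  0.13] gap 0.005
tool delta [-0.0344 -0.0141  0.1533] twist 0.14
```

```bash
python3 -m handwheel '[{"x":-0.016,"y":-0.01,"z":0.02,"twist":0,"gripper":0},{"x":0,"y":0,"z":0.04,"twist":0,"gripper":0},{"x":0,"y":0,"z":0.04,"twist":0,"gripper":0},{"x":0,"y":0,"z":0.04,"twist":0,"gripper":0},{"x":0,"y":0,"z":0.0,"twist":0,"gripper":0}]'
python3 go.py NR 0.06; python3 - <<'E'
from h import *
s=arm.read_state(); im=arm.grab_frame('wrist'); cv2.imwrite('pics/w1.png',im[:,:,::-1]); print(proj('wrist',[[*(s['position'][:2]),.036],[.5216,-.0178,.036]],s))
im=arm.grab_frame('top'); crop(im,220,110,420,270,4,'pics/t1.png')
E
```

```text
time_s: 2.65
position: [0.5091, -0.0357, 0.155]
eef_rot: [3.127, 0.003, -1.637]
contact_force: [-1.3, -0.1, -0.6]
finger_gap: 0.005
t 2.65 pos [ 0.5091 -0.0357  0.155 ] rpy [ 3.127e+00  3.000e-03 -1.637e+00] F [-1.29 -0.1  -0.6 ] gap 0.005
tool delta [-0.0184 -0.0126  0.0949] twist 0.1
[[315.31401279 238.39316736]
 [292.83985814 225.27220864]]
```

View pics/w1.png

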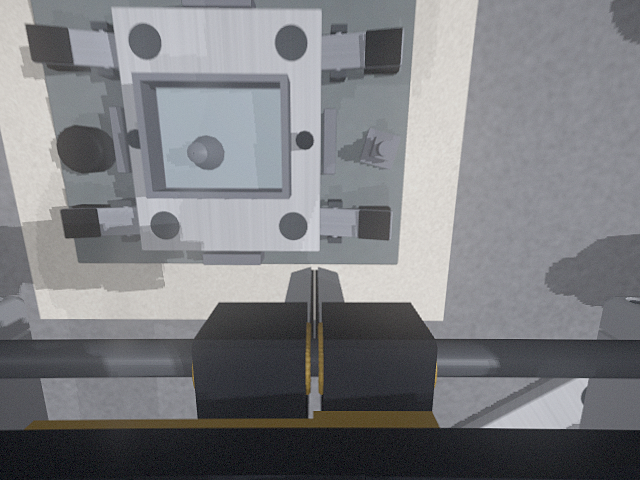

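View pics/t1.png

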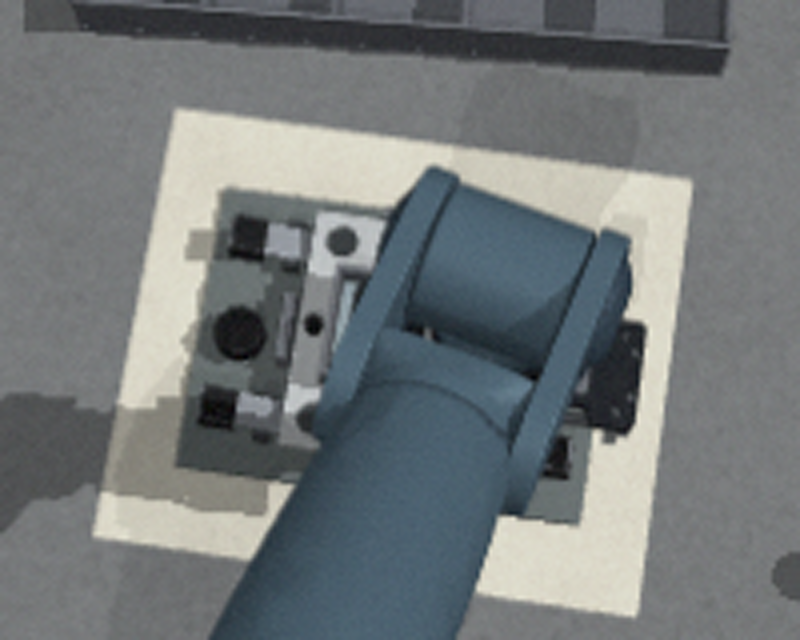

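The wrist view shows the NR disc at (293,226), and my estimate projects to (292.8,225.3), so they agree. The cone is in the vat and all shims are up. Next I'll refine the estimates and move over NR.

```bash
python3 -m handwheel '[{"x":-0.009,"y":-0.006,"z":0.01,"twist":0,"gripper":0},{"x":-0.009,"y":-0.006,"z":0.02,"twist":0,"gripper":0},{"x":0,"y":0,"z":0.02,"twist":0,"gripper":0},{"x":0,"y":0,"z":0.02,"twist":0,"gripper":0},{"x":0,"y":0,"z":0,"twist":0,"gripper":0}]'
python3 go.py NR 0.053
```

```text
time_s: 3.25
position: [0.5272, -0.0195, 0.0914]
eef_rot: [3.139, 0.001, -1.639]
contact_force: [-0.1, -0.6, 0.1]
finger_gap: 0.005
t 3.25 pos [ 0.5272 -0.0195  0.0914] rpy [ 3.139e+00  1.000e-03 -1.639e+00] F [-0.09 -0.6   0.09] gap 0.005
tool delta [-0.0013  0.0056  0.0384] twist 0.02
```

```bash
python3 -m handwheel '[{"x":0,"y":0,"z":0,"twist":0,"gripper":0},{"x":0,"y":0,"z":0,"twist":0,"gripper":0},{"x":0,"y":0,"z":0,"twist":0,"gripper":0},{"x":0,"y":0,"z":0,"twist":0,"gripper":0},{"x":0,"y":0,"z":0,"twist":0,"gripper":0}]'
python3 go.py NR 0.053
```

```text
time_s: 3.75
position: [0.5279, -0.0203, 0.093]
eef_rot: [-3.141, -0.0, -1.639]
contact_force: [-0.3, -0.1, 0.2]
finger_gap: 0.007
t 3.75 pos [ 0.5279 -0.0203  0.093 ] rpy [-3.141 -0.    -1.639] F [-0.3  -0.12  0.22] gap 0.007
tool delta [-0.0021  0.0065  0.04  ] twist -0.02
```

```bash
python3 -m handwheel '[{"x":-0.002,"y":0.0065,"z":0.01,"twist":0,"gripper":0},{"x":0,"y":0,"z":0.01,"twist":0,"gripper":0},{"x":0,"y":0,"z":0.01,"twist":0,"gripper":0},{"x":0,"y":0,"z":0.005,"twist":0,"gripper":0},{"x":0,"y":0,"z":0,"twist":0,"gripper":0}]'
python3 go.py NR 0.053;  python3 - <<'E'
from h import *
s=arm.read_state(); im=arm.grab_frame('wrist'); cv2.imwrite('pics/w2.png',im[:,:,::-1]); print(proj('wrist',[[*(s['position'][:2]),.036],[.5216,-.0178,.036]],s))
E
```

```text
time_s: 4.25
position: [0.5204, -0.0176, 0.0561]
eef_rot: [3.139, 0.0, -1.639]
contact_force: [0.3, -0.3, -1.5]
finger_gap: 0.004
t 4.25 pos [ 0.5204 -0.0176  0.0561] rpy [ 3.139  0.    -1.639] F [ 0.26 -0.33 -1.53] gap 0.004
tool delta [ 0.0001 -0.0012  0.0031] twist -0.02
[[315.17112035 280.84419287]
 [315.41386225 278.80105419]]
```

View pics/w2.png

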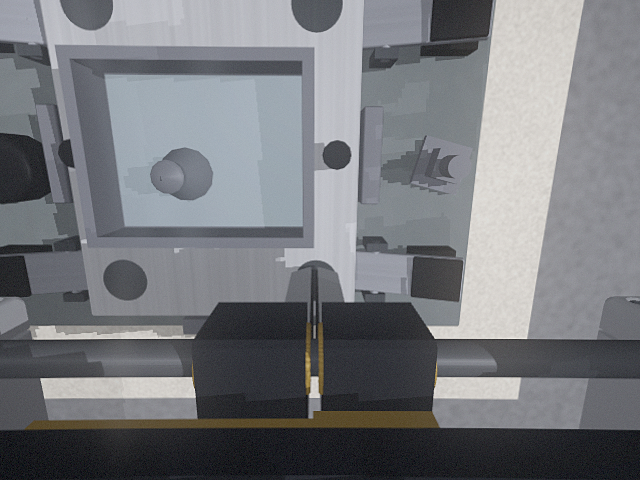

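The wrist view shows the fingertips right over the NR disc at about (315,279). I'll press gently in small steps.

```bash
python3 -m handwheel '[{"x":0,"y":0,"z":0.001,"twist":0,"gripper":0},{"x":0,"y":0,"z":0.001,"twist":0,"gripper":0},{"x":0,"y":0,"z":0.001,"twist":0,"gripper":0},{"x":0,"y":0,"z":0,"twist":0,"gripper":0},{"x":0,"y":0,"z":0,"twist":0,"gripper":0}]'
```

```text
time_s: 4.8
position: [0.5213, -0.0178, 0.0546]
eef_rot: [-3.141, -0.0, -1.639]
contact_force: [-0.7, 0.4, 1.2]
finger_gap: 0.002
```

```bash
python3 -m handwheel '[{"x":0,"y":0,"z":0.001,"twist":0,"gripper":0},{"x":0,"y":0,"z":0,"twist":0,"gripper":0},{"x":0,"y":0,"z":0.001,"twist":0,"gripper":0},{"x":0,"y":0,"z":0,"twist":0,"gripper":0},{"x":0,"y":0,"z":0,"twist":0,"gripper":0}]'
```

```text
time_s: 5.3
position: [0.5214, -0.0178, 0.0532]
eef_rot: [3.141, -0.0, -1.639]
contact_force: [-3.0, 0.2, 6.1]
finger_gap: 0.002
```

```bash
python3 -m handwheel '[{"x":0,"y":0,"z":0.001,"twist":0,"gripper":0},{"x":0,"y":0,"z":0,"twist":0,"gripper":0},{"x":0,"y":0,"z":0.001,"twist":0,"gripper":0},{"x":0,"y":0,"z":0,"twist":0,"gripper":0},{"x":0,"y":0,"z":0,"twist":0,"gripper":0}]'
```

```text
time_s: 5.8
position: [0.5215, -0.0178, 0.0531]
eef_rot: [3.14, -0.0, -1.639]
contact_force: [-9.8, 1.4, 20.9]
finger_gap: 0.003
```

NR is solid: 21 N with no sinking. I'll lift and go to NL.

```bash
python3 -m handwheel '[{"x":0,"y":0,"z":-0.01,"twist":0,"gripper":0},{"x":0,"y":0,"z":-0.01,"twist":0,"gripper":0},{"x":-0.02,"y":0,"z":-0.005,"twist":0,"gripper":0},{"x":-0.03,"y":0,"z":0,"twist":0,"gripper":0},{"x":-0.03,"y":0,"z":0,"twist":0,"gripper":0}]'
python3 go.py NL 0.057
```

```text
time_s: 6.3
position: [0.5272, 0.0626, 0.0762]
eef_rot: [-3.14, 0.0, -1.641]
contact_force: [1.2, 0.2, 0.9]
finger_gap: 0.006
t 6.3 pos [0.5272 0.0626 0.0762] rpy [-3.14   0.    -1.641] F [1.16 0.24 0.9 ] gap 0.006
tool delta [-0.0248  0.0002  0.0192] twist -0.09
```

```bash
python3 -m handwheel '[{"x":-0.025,"y":0,"z":0,"twist":0,"gripper":0},{"x":0,"y":0,"z":0,"twist":0,"gripper":0},{"x":0,"y":0,"z":0,"twist":0,"gripper":0},{"x":0,"y":0,"z":0,"twist":0,"gripper":0},{"x":0,"y":0,"z":0,"twist":0,"gripper":0}]'
python3 go.py NL 0.057
```

```text
time_s: 6.8
position: [0.5285, 0.086, 0.0755]
eef_rot: [-3.142, -0.0, -1.641]
contact_force: [0.6, -0.5, 0.2]
finger_gap: 0.008
t 6.8 pos [0.5285 0.086  0.0755] rpy [-3.142 -0.    -1.641] F [ 0.64 -0.49  0.18] gap 0.008
tool delta [-0.0014 -0.0002  0.0185] twist -0.1
```

```bash
python3 -m handwheel '[{"x":-0.001,"y":0,"z":0.008,"twist":0,"gripper":0},{"x":0,"y":0,"z":0.008,"twist":0,"gripper":0},{"x":0,"y":0,"z":0.003,"twist":0,"gripper":0},{"x":0,"y":0,"z":0,"twist":0,"gripper":0},{"x":0,"y":0,"z":0,"twist":0,"gripper":0}]'
```

```text
time_s: 7.3
position: [0.5285, 0.088, 0.0563]
eef_rot: [3.141, 0.0, -1.639]
contact_force: [0.3, -0.0, 0.4]
finger_gap: 0.004
```

```bash
python3 -m handwheel '[{"x":0,"y":0,"z":0.001,"twist":0,"gripper":0},{"x":0,"y":0,"z":0.001,"twist":0,"gripper":0},{"x":0,"y":0,"z":0.001,"twist":0,"gripper":0},{"x":0,"y":0,"z":0,"twist":0,"gripper":0},{"x":0,"y":0,"z":0,"twist":0,"gripper":0}]'
```

```text
time_s: 7.8
position: [0.5285, 0.088, 0.0535]
eef_rot: [-3.142, -0.0, -1.639]
contact_force: [-0.6, 0.4, -0.1]
finger_gap: 0.001
```

```bash
python3 -m handwheel '[{"x":0,"y":0,"z":0.001,"twist":0,"gripper":0},{"x":0,"y":0,"z":0,"twist":0,"gripper":0},{"x":0,"y":0,"z":0.001,"twist":0,"gripper":0},{"x":0,"y":0,"z":0,"twist":0,"gripper":0},{"x":0,"y":0,"z":0,"twist":0,"gripper":0}]'
```

```text
time_s: 8.3
position: [0.5286, 0.0881, 0.0517]
eef_rot: [-3.141, 0.0, -1.639]
contact_force: [-1.9, 0.8, 5.5]
finger_gap: 0.005
```

```bash
python3 -m handwheel '[{"x":0,"y":0,"z":0.001,"twist":0,"gripper":0},{"x":0,"y":0,"z":0,"twist":0,"gripper":0},{"x":0,"y":0,"z":0.001,"twist":0,"gripper":0},{"x":0,"y":0,"z":0,"twist":0,"gripper":0},{"x":0,"y":0,"z":0,"twist":0,"gripper":0}]'
```

```text
time_s: 8.8
position: [0.5286, 0.0883, 0.0499]
eef_rot: [3.141, 0.0, -1.639]
contact_force: [-3.3, 1.7, 7.5]
finger_gap: 0.004
```

NL sinks by about 3.4 mm at 7.5 N. I'll press a little more for margin and look.

```bash
python3 -m handwheel '[{"x":0,"y":0,"z":0.001,"twist":0,"gripper":0},{"x":0,"y":0,"z":0,"twist":0,"gripper":0},{"x":0,"y":0,"z":0,"twist":0,"gripper":0},{"x":0,"y":0,"z":0,"twist":0,"gripper":0},{"x":0,"y":0,"z":0,"twist":0,"gripper":0}]'
```

```text
time_s: 9.3
position: [0.5286, 0.0883, 0.0496]
eef_rot: [3.141, 0.0, -1.639]
contact_force: [-4.9, 1.5, 11.6]
finger_gap: 0.005
```

```bash
python3 - <<'E'
from h import *
im=arm.grab_frame('wrist'); cv2.imwrite('pics/w3.png',im[:,:,::-1])
E
```

```text
(no output)
```

View pics/w3.png

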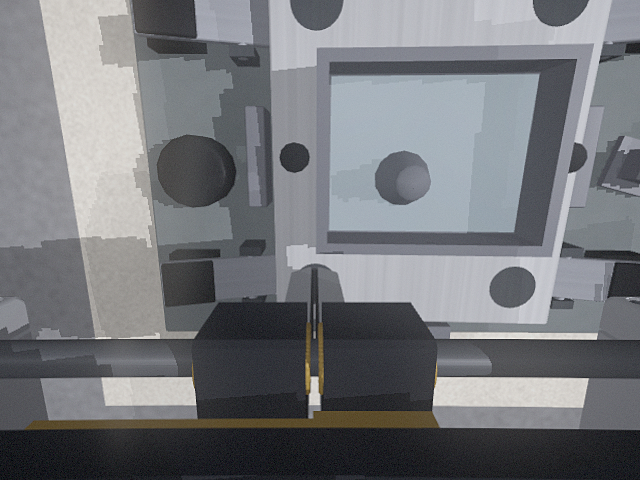

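The fingertips are on the NL disc and the corner has sunk, with its shim still up. The NL pad is at (189,283) in the wrist view. I'll lift and locate the pad.

```bash
python3 - <<'E'
from h import *
s=arm.read_state(); print(ray('wrist',[(189,283)],.038,s), s['position'])
E
python3 -m handwheel '[{"x":0,"y":0,"z":-0.01,"twist":0,"gripper":0},{"x":0,"y":0,"z":-0.01,"twist":0,"gripper":0},{"x":-0.01,"y":0,"z":-0.01,"twist":0,"gripper":0},{"x":-0.03,"y":0,"z":0,"twist":0,"gripper":0},{"x":0,"y":0,"z":0,"twist":0,"gripper":0}]'
python3 go.py .5295,.1565 0.060
python3 - <<'E'
from h import *
im=arm.grab_frame('wrist'); cv2.imwrite('pics/w4.png',im[:,:,::-1])
E
```

```text
[[0.53518919 0.1555454  0.038     ]] [0.52861765 0.08829476 0.0496065 ]
time_s: 9.85
position: [0.5316, 0.1302, 0.0794]
eef_rot: [-3.14, 0.001, -1.637]
contact_force: [0.1, -0.1, -0.5]
finger_gap: 0.005
t 9.85 pos [0.5316 0.1302 0.0794] rpy [-3.140e+00  1.000e-03 -1.637e+00] F [ 0.15 -0.11 -0.54] gap 0.005
tool delta [-0.0261  0.0039  0.0194] twist 0.14
```

View pics/w4.png

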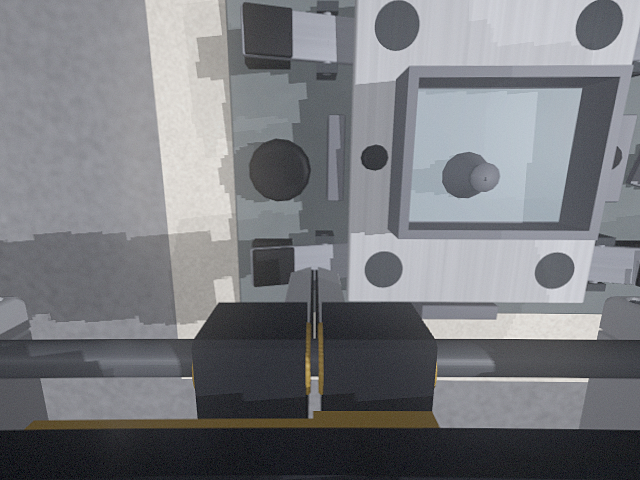

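```bash
python3 - <<'E'
from h import *
s=arm.read_state(); print(ray('wrist',[(273,266),(383,269),(269,30)],.038,s)[:,:2])
E
python3 -m handwheel '[{"x":-0.02,"y":0,"z":0,"twist":0,"gripper":0},{"x":-0.006,"y":0.001,"z":0.005,"twist":0,"gripper":0},{"x":0,"y":0,"z":0.005,"twist":0,"gripper":0},{"x":0,"y":0,"z":0.005,"twist":0,"gripper":0},{"x":0,"y":0,"z":0,"twist":0,"gripper":0}]'
python3 go.py .5320,.158 0.055
python3 - <<'E'
from h import *
s=arm.read_state(); print(proj('wrist',[[.532,.157,.038],[*s['position'][:2],.038]],s))
im=arm.grab_frame('wrist'); cv2.imwrite('pics/w5.png',im[:,:,::-1])
E
```

```text
[[0.53521811 0.15497782]
 [0.52878045 0.08711376]
 [0.66526997 0.14472599]]
time_s: 10.4
position: [0.5311, 0.1532, 0.0622]
eef_rot: [3.139, -0.001, -1.64]
contact_force: [0.2, 0.7, 0.1]
finger_gap: 0.006
t 10.4 pos [0.5311 0.1532 0.0622] rpy [ 3.139e+00 -1.000e-03 -1.640e+00] F [0.16 0.7  0.12] gap 0.006
tool delta [-0.0049 -0.0006  0.0072] twist -0.05
[[308.34733973 277.35368698]
 [315.11272834 278.37155738]]
```

View pics/w5.png

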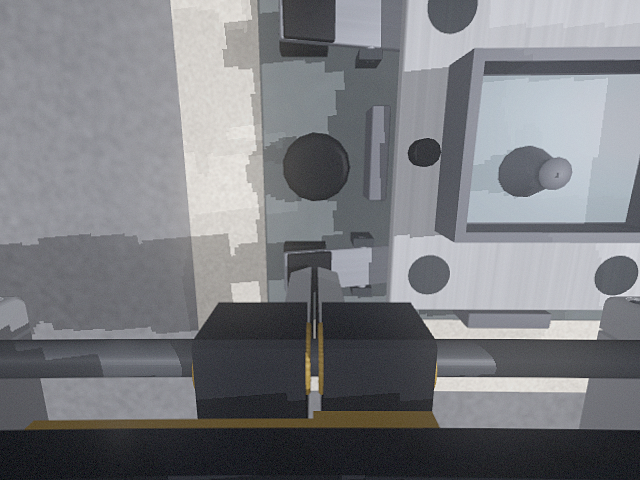

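```bash
python3 -m handwheel '[{"x":-0.003,"y":-0.003,"z":0,"twist":0,"gripper":0},{"x":0,"y":0,"z":0.001,"twist":0,"gripper":0},{"x":0,"y":0,"z":0.001,"twist":0,"gripper":0},{"x":0,"y":0,"z":0.001,"twist":0,"gripper":0},{"x":0,"y":0,"z":0,"twist":0,"gripper":0}]'
python3 go.py .534,.158 0.046
```

```text
time_s: 10.95
position: [0.5351, 0.1567, 0.0603]
eef_rot: [3.141, -0.0, -1.639]
contact_force: [-0.2, -0.2, 0.4]
finger_gap: 0.011
t 10.95 pos [0.5351 0.1567 0.0603] rpy [ 3.141 -0.    -1.639] F [-0.22 -0.24  0.38] gap 0.011
tool delta [-0.0013  0.0012  0.0143] twist -0.02
```

```bash
python3 -m handwheel '[{"x":0,"y":0,"z":0.002,"twist":0,"gripper":0},{"x":0,"y":0,"z":0.002,"twist":0,"gripper":0},{"x":0,"y":0,"z":0.002,"twist":0,"gripper":0},{"x":0,"y":0,"z":0,"twist":0,"gripper":0},{"x":0,"y":0,"z":0,"twist":0,"gripper":0}]'
python3 go.py .534,.158 0.046
```

```text
time_s: 11.45
position: [0.5354, 0.157, 0.0547]
eef_rot: [-3.141, 0.001, -1.639]
contact_force: [-0.9, 1.9, 2.9]
finger_gap: 0.004
t 11.45 pos [0.5354 0.157  0.0547] rpy [-3.141e+00  1.000e-03 -1.639e+00] F [-0.92  1.89  2.95] gap 0.004
tool delta [-0.0009  0.0014  0.0087] twist -0.02
```

```bash
python3 -m handwheel '[{"x":0,"y":0,"z":0.002,"twist":0,"gripper":0},{"x":0,"y":0,"z":0.001,"twist":0,"gripper":0},{"x":0,"y":0,"z":0.001,"twist":0,"gripper":0},{"x":0,"y":0,"z":0.001,"twist":0,"gripper":0},{"x":0,"y":0,"z":0,"twist":0,"gripper":0}]'
```

```text
time_s: 11.95
position: [0.5358, 0.1575, 0.0502]
eef_rot: [-3.14, 0.002, -1.64]
contact_force: [-0.5, 3.3, 5.9]
finger_gap: 0.005
```

```bash
python3 -m handwheel '[{"x":0,"y":0,"z":0.001,"twist":0,"gripper":0},{"x":0,"y":0,"z":0.001,"twist":0,"gripper":0},{"x":0,"y":0,"z":0.001,"twist":0,"gripper":0},{"x":0,"y":0,"z":0.001,"twist":0,"gripper":0},{"x":0,"y":0,"z":0,"twist":0,"gripper":0}]'
```

```text
time_s: 12.45
position: [0.5361, 0.1578, 0.0463]
eef_rot: [-3.14, 0.002, -1.64]
contact_force: [-1.0, 4.6, 5.3]
finger_gap: 0.002
```

```bash
python3 -m handwheel '[{"x":0,"y":0,"z":0.001,"twist":0,"gripper":0},{"x":0,"y":0,"z":0.001,"twist":0,"gripper":0},{"x":0,"y":0,"z":0,"twist":0,"gripper":0},{"x":0,"y":0,"z":0,"twist":0,"gripper":0},{"x":0,"y":0,"z":0,"twist":0,"gripper":0}]'
```

```text
time_s: 12.95
position: [0.5362, 0.1579, 0.0456]
eef_rot: [-3.14, 0.002, -1.64]
contact_force: [-4.4, 3.1, 12.7]
finger_gap: 0.004
```

```bash
python3 -m handwheel '[{"x":0,"y":0,"z":0.001,"twist":0,"gripper":0},{"x":0,"y":0,"z":0,"twist":0,"gripper":0},{"x":0,"y":0,"z":0,"twist":0,"gripper":0},{"x":0,"y":0,"z":0,"twist":0,"gripper":0},{"x":0,"y":0,"z":0,"twist":0,"gripper":0}]'
```

```text
time_s: 13.45
position: [0.5364, 0.1579, 0.0453]
eef_rot: [-3.14, 0.002, -1.639]
contact_force: [-6.7, 4.5, 19.1]
finger_gap: 0.009
```

The force climbs steeply at tip height 28 mm, so the shim is on its stop. I'll lift off and check.

```bash
python3 -m handwheel '[{"x":0,"y":0,"z":0.001,"twist":0,"gripper":0},{"x":0,"y":0,"z":0,"twist":0,"gripper":0},{"x":0,"y":0,"z":0,"twist":0,"gripper":0},{"x":0,"y":0,"z":-0.005,"twist":0,"gripper":0},{"x":0,"y":0,"z":-0.01,"twist":0,"gripper":0}]'
```

```text
time_s: 13.95
position: [0.5346, 0.1565, 0.0561]
eef_rot: [3.14, -0.001, -1.639]
contact_force: [-0.6, 0.2, -0.0]
finger_gap: 0.004
```

```bash
python3 -m handwheel '[{"x":0,"y":0,"z":-0.03,"twist":0,"gripper":0},{"x":0,"y":0.02,"z":-0.04,"twist":0,"gripper":0},{"x":0,"y":0.03,"z":-0.04,"twist":0,"gripper":0},{"x":0.02,"y":0.03,"z":-0.02,"twist":0,"gripper":0},{"x":0,"y":0,"z":0,"twist":0,"gripper":0}]'
python3 - <<'E'
from h import *
im=arm.grab_frame('wrist'); cv2.imwrite('pics/w6.png',im[:,:,::-1])
im=arm.grab_frame('side'); crop(im,190,180,350,310,5,'pics/s6.png')
E
```

```text
time_s: 14.45
position: [0.4536, 0.1417, 0.1899]
eef_rot: [-3.135, 0.0, -1.639]
contact_force: [0.6, -0.0, -0.2]
finger_gap: 0.004
```

View pics/w6.png

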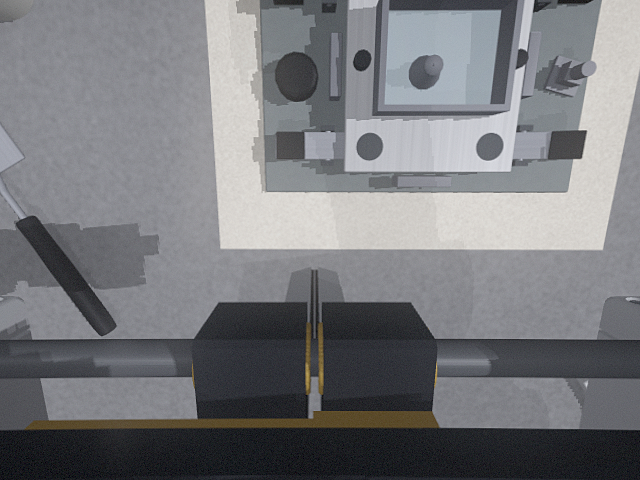

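View pics/s6.png

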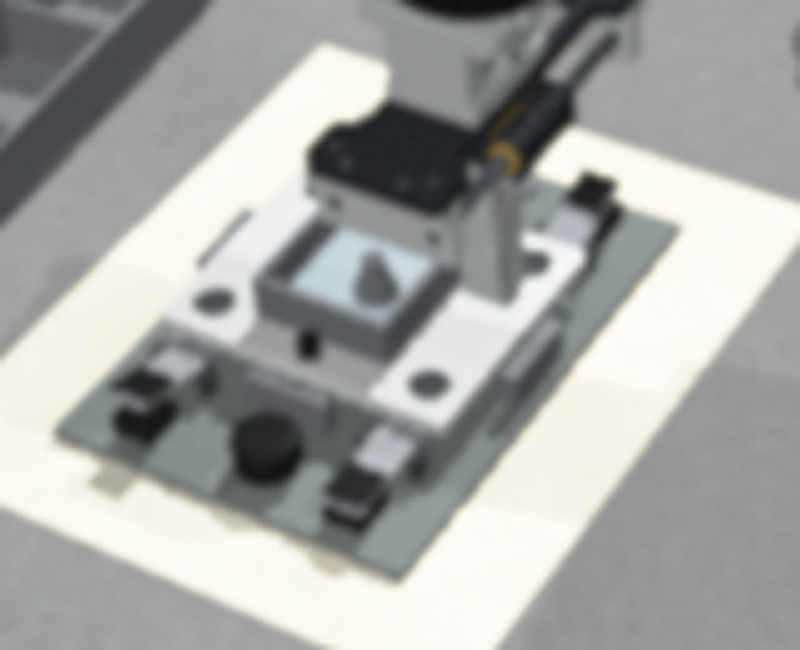

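The wrist view shows the NL tail level, with its pad at (290,146). The side crop shows the NL pad dropped from about (355,485) to (357,498), and the FL and NR tails still up. FR is hidden in both views, but nothing pressed on it. The discs and bystanders haven't moved and the arm is clear, so I'll hand in.

```bash
python3 -c "
from station import arm
print(arm.read_state()['contact_force']); print(arm.sign_off())"
```

```text
[-0.36292724  0.69372774 -0.69112536]
the job is handed in; nothing more can be done
None
```

The near left corner was the one that rocked. Its shim is now pressed flat, the other three were left up, and the job was handed in at about 14.5 s.

- **Finding the corner:** the near right corner held solid, taking 21 N with no sinking beyond the first contact. The near left corner sank about 3.5 mm at 7.5–11.6 N, so I did not press the two far corners.
- **Pressing the shim:** I pressed the near left pad down until the force rose steeply, about 19 N with the fingertips about 28 mm above the table. That matches the 29 mm expected for a flat tail.
- **Last pictures:** the near left tail is flat, and the near right and far left tails are up. The plate, cap and cone look unmoved in the side view, and the tower is in its place in the wrist view.
- **Not checked:** the far right tail was hidden in the last pictures, but nothing pressed on it. I did not press the near left corner again to confirm that the play is gone. I did not check the resin bottle, can, scraper and cup against the start pictures.
- **Final state:** the arm was clear of everything, with the force reading within noise. No check failed. The one disagreement was the near left pad's position, which the top and wrist views put 5 mm apart. I went with the wrist view.

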